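# Level the sagging balance stand with a hand-held wedge

### The job

The platform under the small balance sags onto the two rubber stops of its stand at the front. Take the wooden wedge by its grip block and, keeping it flat on the bench, push its thin end under the middle of the platform's front edge until the edge has just lifted off the stops and the platform is about level (roughly 4 mm of lift, no more than 7 mm). Finish while still gripping the wedge in place there; lift with nothing but the wedge, do not touch the platform or balance, and leave the beaker, the bottle and the plain wooden spacer block where they stand.

Things in the scene. Friction and masses are not known exactly. Their poses are not given: they have to be found in the camera images.
- stand: Fixed dark steel base, 230 x 165 mm. Origin on the bench straight below the middle of the platform's front edge; x points level from the edge towards the hinge (the way the wedge goes in), y along the edge, z up. Rubber stops 12 mm high, 22 wide, at y = +70 and -70 mm, from 6 mm before the edge; 118 mm free between them, bare bench for 190 mm inwards.
- platform (a joint): Hinge of the platform, rad; level axis along y, 210 mm behind the front edge, 20.5 mm above the bench. 0 = sagging, edge on the stops; grows as the edge rises (0.01 rad = 2.1 mm); level at 0.021. Falls back by its weight (platform and balance about 1.3 kg, varying; 5 to 9 N at the edge).
- platform_edge (a point): Middle of the lowest line of the platform's front edge: aluminium, 8 mm thick, rounded, 170 mm wide. 12 mm above the bench when resting on the stops, 16.5 mm when level. The white balance on the platform (135 x 140 mm, top 80 mm above the bench) begins 58 mm behind the edge.
- wedge_grip (a point): Pale wooden wedge, flat on the bench; point = centre of its grip block (44 long, 26 wide, 46 high), 23 mm above the underside. x along the wedge to the tip, z up. Ramp from x = 22 to 122 mm, 30 wide, top falling from 24 to 4 mm. It meets the edge with the tip 40 mm past it; each further 5 mm lifts 1 mm; level at 62 mm. 0.09 kg; push up to 20 N; does not slip back.
- wedge_tip (a point): Middle of the wedge's thin tip, 2 mm above its underside, 122 mm ahead of the centre of the grip block, same axes.
- beaker_mid (a point): Bystander: centre of a glass beaker, 70 mm across, 95 mm high, standing on the bench.
- bottle_mid (a point): Bystander: centre of a white bottle with a cap, 64 mm across, 150 mm high, standing on the bench.
- spacer_mid (a point): Bystander: centre of a plain pale wooden rectangular spacer block without a ramp, 50 x 80 x 30 mm, lying on the bench.
There are look-alikes about, which are no part of the job. Leave any green or red look-alike of the part that bears wedge_grip alone.

How it is judged:
By the outcome, as a careful person would: the job done as asked, in the order asked, and still so for the second after the job is handed in, while the arm keeps its last pose, push and grip.
It also fails if it takes over 42 s, if anything falls off the work surface, if the arm or the gripper's body presses on something with over 40 N, if the wrist force passes 120 N, or if a joint passes its speed limit or range.

### The arm

A 6-joint arm with a two-finger parallel gripper is mounted at the origin on the work surface. World frame = base frame: x ahead of the robot, y to its left, z up, the work surface at z = 0. Lengths are in m, angles in rad, forces in N, time in s.
With the tool pointing down it reaches from about 0.3 to 0.95 m from the base axis. Payload 3.1 kg.
Tool frame: the origin (TCP) lies at the very end of the fingers, on their centre line; the grasp point (between the pads) lies 19 mm behind it; z points along the fingers, y is the direction in which the jaws open and shut (so a half turn about z gives the same grasp; the last joint's range is limited). The gripper opens to 85 mm and grips with 20 to 120 N. Pads are 22 mm wide; open, the fingers measure 114 mm over their backs; the gripper's body (76 mm by 85 mm) begins 54 mm behind the grasp point. The pads swing forward as they close: fully open they stand 13 mm farther back than shut.
Start: joints at [1.062, 0.308, 1.634, -0, 1.2, -0.07], TCP at [0.266, 0.566, 0.231] pointing down, gripper open.
Joint ranges: [-3.06, 3.06], [-0.79, 1.96], [0.05, 2.63], [-1.19, 4.34], [0.05, 2.64], [-2.94, 2.94]. Speed limits (rad/s): [2.79, 2.79, 3.14, 3.14, 3.14, 3.14].

### API

Orientations are given as a rotation vector (axis times angle).
In Python, from rig import status, camera, camera_info, env gives the robot as it stands.
- The arm moves only by the tool step_arm, never from a script. Its argument "moves" is a list of rows, each a list of 5 numbers: the shift along the world's x, y, z in mm, then the turn about the world's z in rad, then the closure in counts, from 0 (fully open) to 255 (shut). In form: [[dx, dy, dz, turn, claw], ...]. A call has 1 to 12 rows; each row is the pose to reach, as a shift and turn from the pose commanded when the call began; what a row does not reach only later rows make up. A row lasts 1/10 s, in which the tool goes at most 50 mm and 8.59 degrees, less where a joint would pass 70% of its speed; a pose out of reach is approached as far as the arm can. A call with a gripper value outside its range is refused whole. The fingers move at their own pace and stop on an object; "grip_force" is the grip in N (left out, the last holds). Time passes only in rows, so rows that repeat a pose let the fingers close. It gives the time, the measured TCP pose, the force and the opening at its end, in the units of the state.
- status.get_state(): the state, without advancing time (a new reading comes with each control period).
- camera(name): name is "scene" or "side" or "wrist"; returns (picture, depth): 420x560x3 uint8, red, green, blue; 420x560 float32, m along the optical axis (not along the pixel's ray), 0 where there is no reading.
- camera_info(name): a dict with "mtx" (3x3 intrinsics, pixels), "rvec" (rotation vector, rad) and "tvec" (3), from world to camera coordinates, as OpenCV has them; the wrist camera has in their place "T_tool_cam" (4x4, takes a point from camera to tool coordinates, whose origin is the TCP and whose axes are the flange's). Camera axes: x right, y down, z forward; pixel columns grow to the right and rows downward; lengths in m; the calibration is good to about 2 mm. A picture is of the moment at which its call begins: read the wrist's pose just before it. camera_info takes no time and is no camera call.
- env.close_job(): hands the job in, once; it reports no verdict.
The state is a dict: "clock": time; "joint_positions": joint angles; "qd": joint speeds; "joint_efforts": joint torques, N m; "position": TCP position; "eef_rot": TCP orientation; "ft_force": force on the tool from outside, world axes, zero at the start; "ft_torque": the same for the moment, N m; "width": finger opening in m.
Only numpy, scipy, OpenCV 4.12 (cv2) and the standard library are available. Lean on these libraries where they do the work, as an engineer would, in place of code of your own. Each camera call takes 0.05 s, during which the arm holds its last target.

## Working session

There is one attempt and no reset: what is moved stays moved. The work goes in short steps, Python scripts to look and compute and a tool call to move; the robot and the scene stay as the last step left them, time stands still between calls to the robot, and variables do not carry over. Pictures are saved under pics/ and viewed, and the job is handed in when it is done.

Besides the shell and the picture viewer there is one more tool, called after ">>>" as a command line: name --pt "numbers of a row" for each row, then --argument value for the rest. step_arm: Moves the arm, as the interface text tells. Its arguments: {"type":"object","properties":{"moves":{"type":"array","items":{"type":"array","items":{"type":"number"}}},"grip_force":{"type":"number"}},"required":["moves"]}

```bash
mkdir -p pics
cat > h.py <<'E'
import numpy as np,cv2
from rig import status,camera,camera_info,env
def save(n,p): cv2.imwrite(f'pics/{n}.png',p[:,:,::-1])
def RT(name):
    i=camera_info(name);M=np.array(i['mtx'],float)
    if 'rvec' in i:
        R=cv2.Rodrigues(np.array(i['rvec'],float))[0];t=np.array(i['tvec'],float).ravel()
    else:
        s=status.get_state();T=np.eye(4);T[:3,:3]=cv2.Rodrigues(np.array(s['eef_rot'],float))[0];T[:3,3]=s['position']
        W=np.linalg.inv(T@np.array(i['T_tool_cam']));R=W[:3,:3];t=W[:3,3]
    return M,R,t
def cast(cam,uv,z):
    M,R,t=cam;uv=np.atleast_2d(uv).astype(float)
    d=np.c_[uv,np.ones(len(uv))]@np.linalg.inv(M).T@R;o=-R.T@t
    return o+d*((z-o[2])/d[:,2])[:,None]
def cloud(cam,D):
    M,R,t=cam;v,u=np.indices(D.shape);p=np.stack([u*D,v*D,D],-1)@np.linalg.inv(M).T
    return (p-t)@R
def proj(cam,P):
    M,R,t=cam;q=(np.atleast_2d(P)@R.T+t)@M.T;return q[:,:2]/q[:,2:]
E
python3 - <<'E'
from h import *
for n in ['scene','side','wrist']:
    c=RT(n);p,d=camera(n);save(n+'0',p);np.savez(n+'0.npz',p=p,d=d,M=c[0],R=c[1],t=c[2])
    print(n,-c[1].T@c[2])
print(status.get_state())
E
```

```text
scene [ 1.11869267 -0.44244129  1.35069119]
side [ 0.47812174 -0.80747536  0.92265052]
wrist [0.20057064 0.59479217 0.37211679]
{'clock': 0.15, 'joint_positions': array([ 1.06231772e+00,  3.08825407e-01,  1.63488221e+00, -4.90085228e-06,
        1.19968771e+00, -6.96680566e-02]), 'qd': array([-0.00117764, -0.00151071, -0.00483307, -0.000639  , -0.00046393,
       -0.00039046]), 'joint_efforts': array([ 4.89463309e-04, -4.15800297e+01, -2.77148420e+01, -9.75766079e-05,
        5.98125669e-03, -1.08353109e-05]), 'position': array([0.2652364 , 0.56522443, 0.23030386]), 'eef_rot': array([-6.83651237e-01, -3.06578163e+00,  2.71575155e-03]), 'ft_force': array([0.94202791, 0.746291  , 0.22284129]), 'ft_torque': array([ 0.02904211,  0.02615515, -0.0069816 ]), 'width': 0.08504788392010344}
```

View pics/scene0.png

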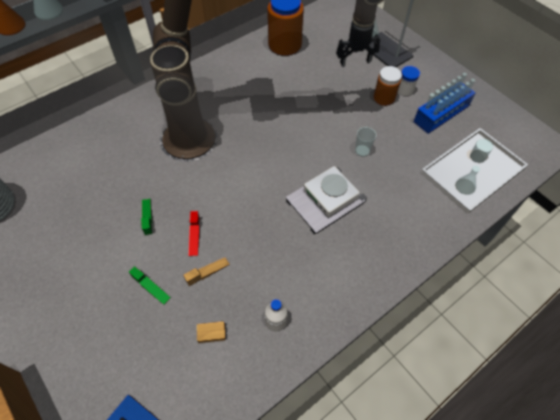

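View pics/side0.png

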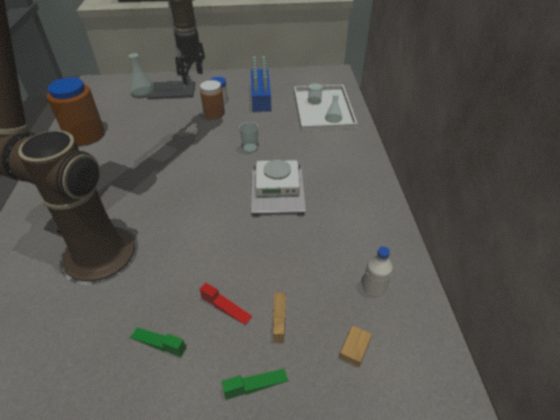

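View pics/wrist0.png

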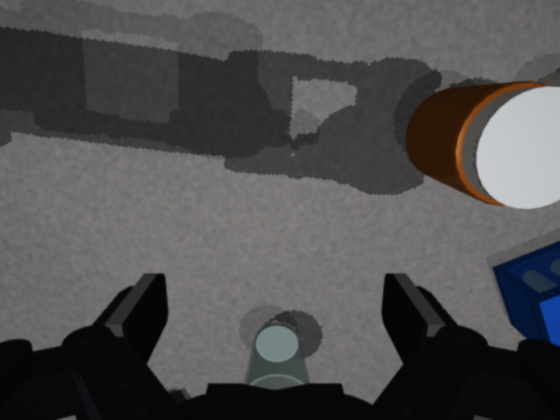

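Candidates in the scene view are the pale wedge with a grip block (207,270), the plain spacer (211,332), the red wedge (194,232) and the green wedges (147,216) and (150,285). I choose the pale one with block and ramp at (207,270), which is at (279,317) in the side view. Next I check it in a close crop and measure it.

Run:
```python
from h import *
L={}
for n in ['scene','side']:
    z=np.load(n+'0.npz');p=z['p'];L[n]=(z['M'],z['R'],z['t']);d=z['d']
    hsv=cv2.cvtColor(p,cv2.COLOR_RGB2HSV)
    m=cv2.inRange(hsv,(10,90,90),(25,255,255))
    k,lab,st,ce=cv2.connectedComponentsWithStats(m)
    C=cloud(L[n],d)
    for i in range(1,k):
        if 150<st[i,4]<3000:
            P=C[lab==i]; print(n,st[i],ce[i].round(1)); 
            if not(0<ce[i][0]<560):continue
            print('  zmax',np.percentile(P[:,2],98).round(3),'mean',P.mean(0).round(3))
            r=cv2.minAreaRect((P[:,:2]*1000).astype(np.float32));print('  rect mm',r)
            hi=P[P[:,2]>.034]
            if len(hi)>5: print('  hi',hi.mean(0).round(4),len(hi))
z=np.load('scene0.npz');p=z['p'];a=cv2.resize(p[240:300,170:250],None,fx=5,fy=5,interpolation=cv2.INTER_CUBIC)
b=cv2.resize(p[150:240,270:380],None,fx=4,fy=4,interpolation=cv2.INTER_CUBIC)
z=np.load('side0.npz');p=z['p']
c=cv2.resize(p[285:345,240:320],None,fx=5,fy=5,interpolation=cv2.INTER_CUBIC)
e=cv2.resize(p[145:235,230:330],None,fx=4,fy=4,interpolation=cv2.INTER_CUBIC)
o=np.zeros((600,800,3),np.uint8)
for im,(x,y) in ((a,(0,0)),(c,(400,0)),(cv2.resize(b,(360,295)),(0,302)),(cv2.resize(e,(330,297)),(400,302))):
    h,w=im.shape[:2];o[y:y+h,x:x+w]=im[:600-y]
save('crop1',o)
```

```text
scene [268   4  36  15 152] [286.3  13. ]
  zmax 0.197 mean [-0.17   0.6    0.187]
  rect mm ((-279.5401611328125, 683.61962890625), (165.88497924804688, 368.1969299316406), 51.24984359741211)
  hi [-0.1662  0.5971  0.1895] 150
scene [184 258  45  25 423] [206.  269.6]
  zmax 0.05 mean [ 0.512 -0.25   0.035]
  rect mm ((804.6785888671875, -306.0204162597656), (144.44546508789062, 669.326416015625), 78.69593048095703)
  hi [ 0.5233 -0.3006  0.0865] 127
scene [197 321  29  22 523] [210.7 331.4]
  zmax 0.036 mean [ 0.684 -0.345  0.036]
  rect mm ((872.8914794921875, -407.52996826171875), (86.270263671875, 488.9839172363281), 71.91070556640625)
  hi [ 0.7237 -0.3508  0.1586] 32
scene [  0 389  14  31 244] [  4.4 408.5]
  zmax 0.183 mean [ 0.589 -0.839  0.18 ]
  rect mm ((581.2025756835938, -840.2501220703125), (27.925704956054688, 81.968994140625), 84.11420440673828)
  hi [ 0.5888 -0.8388  0.1797] 244
side [ 47  85  43  18 166] [69.5 96.8]
  zmax 0.194 mean [-0.18   0.581  0.19 ]
  rect mm ((-185.74649047851562, 594.248046875), (142.2863311767578, 102.7139892578125), 22.886457443237305)
  hi [-0.1797  0.581   0.1904] 166
side [273 293  12  49 512] [278.8 315.9]
  zmax 0.049 mean [ 0.508 -0.259  0.03 ]
  rect mm ((489.061767578125, -490.07781982421875), (634.6082763671875, 27.376832962036133), 85.61167907714844)
  hi [ 0.5039 -0.305   0.0554] 190
side [341 326  30  37 703] [355.5 344.1]
  zmax 0.034 mean [ 0.679 -0.35   0.035]
  rect mm ((580.6843872070312, -544.7257080078125), (561.602783203125, 53.18269348144531), 63.26747512817383)
  hi [ 0.6512 -0.4143  0.1678] 20
```

View pics/crop1.png

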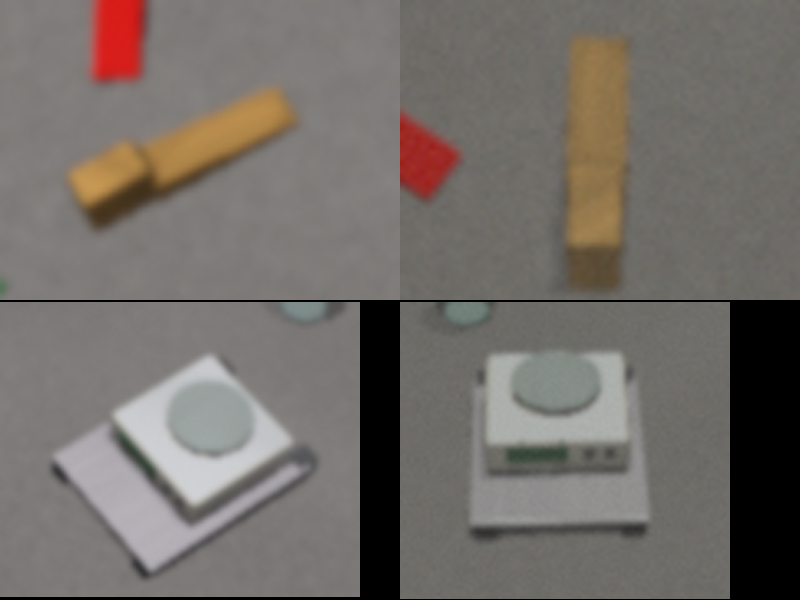

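Run:
```python
from h import *
for n in ['scene','side']:
    z=np.load(n+'0.npz');p=z['p'];c=(z['M'],z['R'],z['t']);d=z['d'];C=cloud(c,d)
    hsv=cv2.cvtColor(p,cv2.COLOR_RGB2HSV)
    m=cv2.inRange(hsv,(10,90,90),(25,255,255))>0
    r=(C[...,0]>.4)&(C[...,0]<.62)&(C[...,1]>-.36)&(C[...,1]<-.15)
    P=C[m&r&(C[...,2]>-.01)&(C[...,2]<.06)]
    bl=P[(P[:,2]>.040)];print(n,'block',bl.mean(0).round(4),len(bl))
    print(' all ext',P.min(0).round(3),P.max(0).round(3))
    rect=cv2.minAreaRect((P[:,:2]*1000).astype(np.float32));print(rect)
sc=[(286.8,198.3),(315.2,232.9)];
sd=[(230+(470-400)/3.3,145+(525-302)/3.3),(230+(649-400)/3.3,145+(525-302)/3.3)]
for n,uv in (('scene',sc),('side',sd)):
    z=np.load(n+'0.npz');c=(z['M'],z['R'],z['t'])
    P=cast(c,uv,.018);print(n,P.round(4),np.linalg.norm(P[0]-P[1]),P.mean(0).round(4))
```

```text
scene block [ 0.5038 -0.2963  0.0456] 119
 all ext [ 0.466 -0.318 -0.004] [ 0.526 -0.174  0.051]
((499.326171875, -245.06146240234375), (143.98704528808594, 51.195655822753906), 81.76081848144531)
side block [ 0.5042 -0.2984  0.0469] 176
 all ext [ 0.491 -0.32   0.001] [ 0.527 -0.173  0.051]
((507.7578430175781, -246.45071411132812), (145.9215087890625, 27.376832962036133), 85.61167907714844)
scene [[0.4484 0.1194 0.018 ]
 [0.6127 0.1092 0.018 ]] 0.16455073057041109 [0.5305 0.1143 0.018 ]
side [[0.4471 0.1194 0.018 ]
 [0.6155 0.1065 0.018 ]] 0.16888336683847324 [0.5313 0.1129 0.018 ]
```

>>> step_arm --pt "12 -45 20 -0.1 0" --pt "25 -91 40 -0.2 0" --pt "37 -137 40 -0.3 0" --pt "50 -183 40 -0.4 0" --pt "62 -229 40 -0.5 0" --pt "75 -275 40 -0.6 0" --pt "87 -321 40 -0.7 0" --pt "100 -367 40 -0.8 0" --pt "112 -413 40 -0.9 0" --pt "125 -459 40 -1.0 0" --pt "137 -505 40 -1.1 0" --pt "150 -551 40 -1.2 0"

```text
clock: 1.35
position: [0.4154, 0.0129, 0.2713]
eef_rot: [2.3, 2.14, 0.001]
ft_force: [1.5, 0.4, -0.9]
width: 0.0854
```

>>> step_arm --pt "13 -45 0 0 0" --pt "25 -91 0 0 0" --pt "37 -137 0 0 0" --pt "50 -183 0 0 0" --pt "62 -229 0 0 0" --pt "75 -275 0 0 0" --pt "87 -324 0 0 0" --pt "87 -324 0 0 0" --pt "87 -324 0 0 0" --pt "87 -324 0 0 0"

```text
clock: 2.35
position: [0.502, -0.3081, 0.2707]
eef_rot: [-2.294, -2.144, -0.0]
ft_force: [-0.2, -0.5, 0.2]
width: 0.0854
```

Run:
```python
from h import *
n='wrist';c=RT(n);print(status.get_state());p,d=camera(n);save('w1',p);np.savez('w1.npz',p=p,d=d,M=c[0],R=c[1],t=c[2])
```

```text
{'clock': 2.35, 'joint_positions': array([-6.24591023e-01,  2.06420025e-01,  1.67967174e+00,  5.17187514e-04,
        1.25734469e+00, -5.57070467e-01]), 'qd': array([ 0.01688629, -0.01919497,  0.00946051, -0.00288767, -0.00494607,
       -0.00181358]), 'joint_efforts': array([-6.08818252e-01, -3.72591984e+01, -2.86753374e+01, -3.59671901e-02,
       -3.07041057e-02,  1.12223250e-03]), 'position': array([ 0.50199631, -0.3080539 ,  0.27071035]), 'eef_rot': array([-2.29393821e+00, -2.14370979e+00, -1.97919701e-04]), 'ft_force': array([-0.22648255, -0.49771745,  0.17699492]), 'ft_torque': array([-0.01205252,  0.01144917,  0.02989444]), 'width': 0.08536675939512209}
```

View pics/w1.png

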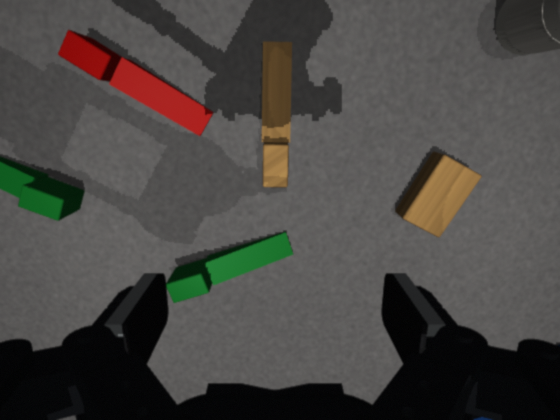

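The wedge runs from its block (276,166) to its tip (278,41). The spacer is apart at (440,195), and the green and red look-alikes are to the left.

Run:
```python
from h import *
z=np.load('w1.npz');p=z['p'];c=(z['M'],z['R'],z['t'])
hsv=cv2.cvtColor(p,cv2.COLOR_RGB2HSV)
m=cv2.inRange(hsv,(8,90,40),(25,255,255));m[:,:240]=0;m[:,310:]=0;m[210:]=0
C=cloud(c,z['d'])
P=C[(m>0)]
bl=P[(P[:,2]>.04)&(P[:,2]<.055)]
print(len(bl),bl.mean(0),'ext',bl.min(0),bl.max(0)); print(cv2.minAreaRect((bl[:,:2]*1000).astype(np.float32)))
rp=P[(P[:,2]<.03)&(P[:,2]>-.01)];print(rp.min(0),rp.max(0),cv2.minAreaRect((rp[:,:2]*1000).astype(np.float32)))
# ramp edges by image rows -> ray to ramp height
ys,xs=np.nonzero(m);print(ys.min(),ys.max())
rows=range(46,136,6);mid=np.array([[xs[ys==r].mean(),r] for r in rows])
Q=np.vstack([cast(c,u,C[int(u[1]),int(u[0]),2]) for u in mid])
f=np.polyfit(Q[:,1],Q[:,0],1);print('x=f(y)',f,np.degrees(np.arctan(f[0])),np.abs(np.polyval(f,Q[:,1])-Q[:,0]).max())
tip=cast(c,[[mid[0,0],ys.min()]],.004);print('tip',tip)
print('block top edges', cast(c,[(264,146),(288,146),(264,187),(288,187)],.046).round(4))
```

```text
1074 [ 0.50330752 -0.29656027  0.04518469] ext [ 0.48945515 -0.31895387  0.04220675] [ 0.51753108 -0.2749566   0.04753644]
((503.6432189941406, -297.0581359863281), (43.27898025512695, 25.207536697387695), 85.51981353759766)
[ 0.48944597 -0.27691168 -0.00216705] [ 0.5278678  -0.17475435  0.02954672] ((509.207763671875, -225.97427368164062), (100.33100128173828, 31.268972396850586), 84.66999053955078)
41 186
x=f(y) [0.08750398 0.52901846] 5.000870837011302 0.00032463230040158386
tip [[ 0.51355549 -0.17575429  0.004     ]]
block top edges [[ 0.4937 -0.2767  0.046 ]
 [ 0.5175 -0.2783  0.046 ]
 [ 0.4905 -0.3183  0.046 ]
 [ 0.5151 -0.3199  0.046 ]]
```

Run:
```python
from h import *
z=np.load('w1.npz');p=z['p'];c=(z['M'],z['R'],z['t']);C=cloud(c,z['d'])
hsv=cv2.cvtColor(p,cv2.COLOR_RGB2HSV)
a=np.array([np.sin(np.radians(4.8)),np.cos(np.radians(4.8))]);b=np.array([a[1],-a[0]])
for n,m in (('red',(cv2.inRange(hsv,(0,120,60),(6,255,255))>0)),('green',cv2.inRange(hsv,(45,100,40),(80,255,255))>0)):
    P=C[m];P=P[(P[:,2]<.06)];P=P[(P[:,2]>-.02)];q=P[:,:2]-[.5035,-.297]
    s=np.c_[q@a,q@b]*1000
    for lo in (-40,-20,20,50): 
        k=s[(s[:,0]>=lo)&(s[:,0]<lo+(20 if lo!=-20 else 40))]
        if len(k):print(n,lo,k[:,1].min(),k[:,1].max(), np.abs(k[:,1]).min())
```

```text
red 20 -113.4551084353441 -75.05825084353823 75.05825084353823
red 50 -165.200048939358 -69.15561782506141 69.15561782506141
green -40 -305.8449686546004 -219.7732097939398 219.7732097939398
green -20 -303.2058481119434 -263.15745533912275 263.15745533912275
```

>>> step_arm --pt "1 11 -50 -0.02 0" --pt "1 11 -100 -0.02 0" --pt "1 11 -150 -0.02 0" --pt "1 11 -185 -0.02 0" --pt "1 11 -185 -0.02 60" --pt "1 11 -185 -0.02 60" --pt "1 11 -185 -0.02 60"

```text
clock: 3.1
position: [0.5058, -0.2991, 0.0894]
eef_rot: [2.312, 2.119, 0.002]
ft_force: [0.3, -0.5, -0.1]
width: 0.0652
```

>>> step_arm --pt "0 1 -40 0 60" --pt "0 1 -70 0 60" --pt "0 1 -80 0 60" --pt "0 1 -80 0 60" --pt "0 1 -80 0 60"

```text
clock: 3.6
position: [0.5053, -0.2984, 0.0085]
eef_rot: [2.314, 2.119, 0.001]
ft_force: [0.1, 0.4, 0.6]
width: 0.0651
```

Run:
```python
from h import *
for i in range(2):
  s=status.get_state();print(s['position'],s['eef_rot'],s['ft_force'],s['width'])
  n='wrist';c=RT(n);p,d=camera(n)
save('w2',p)
```

```text
[ 0.50533389 -0.29842004  0.00853634] [2.31407038e+00 2.11899008e+00 1.36747676e-03] [0.09495855 0.3860636  0.57232034] 0.06512404024972769
[ 0.50557572 -0.29859903  0.00880151] [2.31354713e+00 2.11851503e+00 1.61350457e-03] [-0.75797811  0.36197914  0.81025625] 0.06543267114156777
```

View pics/w2.png

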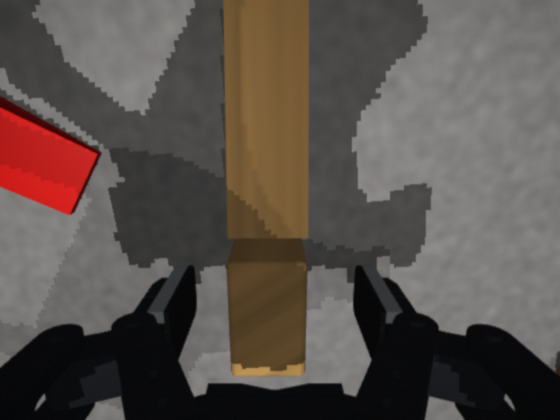

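The block (268,315) sits between the pads (at 195 and 355), aligned, and about 2 mm to the left of centre. I shift slightly and close.

>>> step_arm --pt "-2 1 2 0 60" --pt "-2 1 2 0 100" --pt "-2 1 2 0 255" --pt "-2 1 2 0 255" --pt "-2 1 2 0 255" --pt "-2 1 2 0 255" --pt "-2 1 2 0 255" --pt "-2 1 2 0 255" --pt "-2 1 2 0 255" --grip_force 70

```text
clock: 4.6
position: [0.5021, -0.2966, 0.0088]
eef_rot: [2.316, 2.121, 0.0]
ft_force: [-0.1, -0.1, 5.3]
width: 0.0252
```

Run:
```python
from h import *
s=status.get_state();print(s['position'],s['eef_rot'],s['ft_force'],s['width'])
for n in ['scene','side']:
    c=RT(n);p,d=camera(n);save(n+'3',p);np.savez(n+'3.npz',p=p,d=d,M=c[0],R=c[1],t=c[2])
# platform front edge from initial images: cloud points
for n in ['scene','side']:
    z=np.load(n+'0.npz');p=z['p'];c=(z['M'],z['R'],z['t']);C=cloud(c,z['d'])
    g=cv2.cvtColor(p,cv2.COLOR_RGB2GRAY)
    r=(C[...,0]>.4)&(C[...,0]<.66)&(C[...,1]>.08)&(C[...,1]<.17)&(C[...,2]>.014)&(C[...,2]<.026)&(g>120)
    P=C[r];print(n,len(P),cv2.minAreaRect((P[:,:2]*1000).astype(np.float32)),P[:,2].mean())
    # front edge: min along inward dir per bin
    e=np.array([P[(np.abs(P[:,0]-x)<.006)][:,:2][np.argmin(P[np.abs(P[:,0]-x)<.006][:,1])] for x in np.arange(.47,.6,.012)])
    print(np.polyfit(e[:,0],e[:,1],1),np.polyval(np.polyfit(e[:,0],e[:,1],1),.531))
    lines=P[(P[:,1]<.15)];print('x range by y',[(y.round(3),lines[np.abs(lines[:,1]-y)<.004][:,0].min().round(4),lines[np.abs(lines[:,1]-y)<.004][:,0].max().round(4)) for y in np.arange(.12,.15,.008)])
```

```text
[ 0.502071   -0.29658682  0.00877267] [2.31624469e+00 2.12076437e+00 4.14990676e-04] [-0.05522818 -0.09674169  5.28522206] 0.025158064244902415
scene 663 ((527.7418823242188, 141.02883911132812), (57.752197265625, 171.802978515625), 89.94275665283203) 0.020172582367266382
[-0.04292431  0.13910349] 0.11631068313808557
x range by y [(np.float64(0.12), np.float64(0.4463), np.float64(0.612)), (np.float64(0.128), np.float64(0.4418), np.float64(0.6111)), (np.float64(0.136), np.float64(0.4421), np.float64(0.6096)), (np.float64(0.144), np.float64(0.4459), np.float64(0.6112))]
side 644 ((531.78955078125, 142.1101837158203), (56.0113410949707, 169.91212463378906), 89.281494140625) 0.021776137031405567
[-0.04745098  0.14234987] 0.11715340315659896
x range by y [(np.float64(0.12), np.float64(0.4498), np.float64(0.6155)), (np.float64(0.128), np.float64(0.4466), np.float64(0.6135)), (np.float64(0.136), np.float64(0.4467), np.float64(0.6139)), (np.float64(0.144), np.float64(0.4471), np.float64(0.6151))]
```

Run:
```python
from h import *
for n in ['scene','side']:
    z=np.load(n+'0.npz');p=z['p'];c=(z['M'],z['R'],z['t'])
    g=cv2.GaussianBlur(cv2.cvtColor(p,cv2.COLOR_RGB2GRAY),(3,3),0).astype(float)
    # sample along inward line for offsets along edge; find steepest dark->bright
    th=np.radians(-4);e=np.array([np.cos(th),np.sin(th)]);a=np.array([-e[1],e[0]])
    o=np.array([.531,.114]);res=[]
    for s in np.arange(-.05,.051,.005):
        k=np.arange(-.02,.015,.0005);P=np.c_[o+e*s+k[:,None]*a,np.full(len(k),.014)]
        uv=proj(c,P).astype(np.float32)
        v=cv2.remap(g.astype(np.float32),uv[:,0:1],uv[:,1:2],cv2.INTER_LINEAR).ravel()
        i=np.argmax(np.gradient(v));res.append((s,k[i]))
    res=np.array(res);
    f=np.polyfit(*res.T,1);r=res[np.abs(np.polyval(f,res[:,0])-res[:,1])<.003];f=np.polyfit(*r.T,1);print(n,'angle',-4+np.degrees(np.arctan(f[0])),'offset mm',f[1]*1000,np.round(res[:,1]*1000,1))
    # side extents
    for q in (.02,.035,.05):
        k=np.arange(-.1,.1,.0005);P=np.c_[o+e*k[:,None]+q*a,np.full(len(k),.021)];uv=proj(c,P).astype(np.float32)
        v=cv2.remap(g.astype(np.float32),uv[:,0:1],uv[:,1:2],cv2.INTER_LINEAR).ravel();gr=np.gradient(v)
        L=k[np.argmax(np.where(k<-.05,gr,0))];Rr=k[np.argmin(np.where(k>.05,gr,0))];print('  ',q,L,Rr,'mid',(L+Rr)/2,'w',Rr-L)
```

```text
scene angle -2.5641856405729326 offset mm 4.333333333333355 [3.  2.5 4.5 2.5 3.  4.  4.  4.5 4.  4.5 4.  4.  5.  3.5 5.  7.5 6.  5.
 5.5 4.5 4.5]
   0.02 -0.0925 0.07950000000000015 mid -0.0064999999999999225 w 0.17200000000000015
   0.035 -0.0925 0.07950000000000015 mid -0.0064999999999999225 w 0.17200000000000015
   0.05 -0.0925 0.07650000000000015 mid -0.007999999999999924 w 0.16900000000000015
side angle -1.6513695855517754 offset mm 6.026369016405748 [3.  4.5 3.5 5.  3.  2.  3.5 8.5 7.5 9.  7.  9.5 7.5 6.  8.  6.  7.5 6.5
 8.  6.  8.5]
   0.02 -0.08299999999999999 0.08600000000000016 mid 0.0015000000000000846 w 0.16900000000000015
   0.035 -0.0865 0.08250000000000016 mid -0.0019999999999999185 w 0.16900000000000015
   0.05 -0.0865 0.08300000000000016 mid -0.0017499999999999183 w 0.16950000000000015
```

>>> step_arm --pt "1 15 0 0 255" --pt "3 40 0 0.01 255" --pt "5 70 0 0.02 255" --pt "8 100 0 0.02 255" --pt "10 130 0 0.02 255" --pt "13 160 0 0.02 255" --pt "15 185 0 0.02 255" --pt "17 205 0 0.02 255" --pt "18 220 0 0.02 255" --pt "18 220 0 0.02 255" --pt "18 220 0 0.02 255"

```text
clock: 5.8
position: [0.5197, -0.0736, 0.0087]
eef_rot: [-2.295, -2.144, -0.003]
ft_force: [0.8, 4.1, 7.0]
width: 0.0253
```

Run:
```python
from h import *
s=status.get_state();print(s['position'],s['eef_rot'],s['ft_force'],s['width'])
for n in ['scene','side','wrist']:
    c=RT(n);p,d=camera(n);save(n+'4',p);np.savez(n+'4.npz',p=p,d=d,M=c[0],R=c[1],t=c[2])
a=cv2.imread('pics/side4.png')[130:310,200:360];b=cv2.imread('pics/scene4.png')[140:290,220:400]
o=np.zeros((600,800,3),np.uint8);a=cv2.resize(a,(400,450),interpolation=cv2.INTER_CUBIC);b=cv2.resize(b,(400,333),interpolation=cv2.INTER_CUBIC)
o[:450,:400]=a;o[:333,400:]=b;cv2.imwrite('pics/c4.png',o)
```

```text
[ 0.51966745 -0.07355271  0.00874261] [-2.29450766 -2.14397229 -0.00285529] [0.84303141 4.11934208 6.96755194] 0.025313522539015365
```

View pics/c4.png

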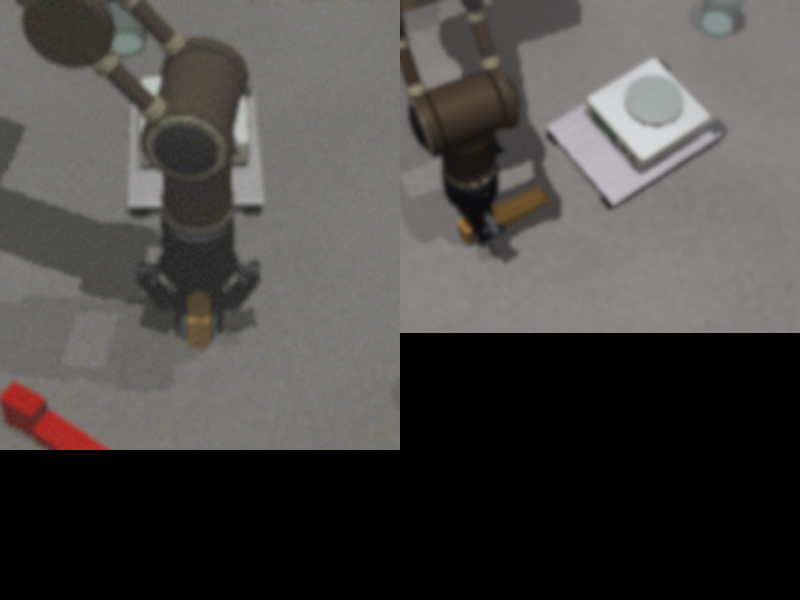

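View pics/wrist4.png

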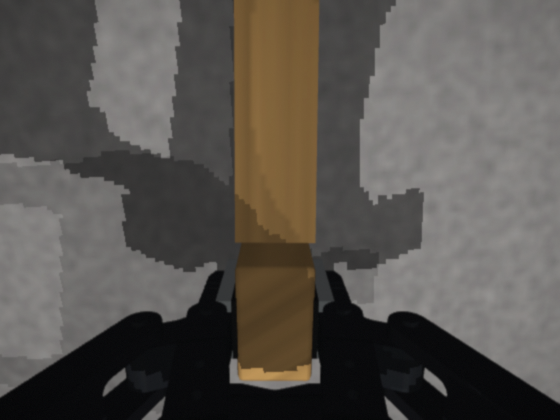

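>>> step_arm --pt "0 12 0 0.015 255" --pt "1 30 0 0.015 255" --pt "2 48 0 0.015 255" --pt "3 64 0 0.015 255" --pt "4 76 0 0.015 255" --pt "4 84 0 0.015 255" --pt "4 88 0 0.015 255" --pt "4 88 0 0.015 255"

```text
clock: 6.75
position: [0.5236, 0.0128, 0.0087]
eef_rot: [2.278, 2.163, 0.0]
ft_force: [0.3, -1.0, 5.6]
width: 0.025
```

```bash
cat > look.py <<'E'
from h import *
import sys
k=sys.argv[1]
s=status.get_state();print(s['clock'],s['position'],s['eef_rot'],s['ft_force'],s['width'])
for n in ['scene','wrist']:
    c=RT(n);p,d=camera(n);save(n+k,p);np.savez(n+k+'.npz',p=p,d=d,M=c[0],R=c[1],t=c[2])
z=np.load('scene'+k+'.npz');z0=np.load('scene0.npz')
r=(slice(176,205),slice(310,360))
C0=cloud((z0['M'],z0['R'],z0['t']),z0['d']);C=cloud((z['M'],z['R'],z['t']),z['d'])
# balance top front half and platform plate heights
def h(C,x0,x1,y0,y1,z0,z1):
    m=(C[...,0]>x0)&(C[...,0]<x1)&(C[...,1]>y0)&(C[...,1]<y1)&(C[...,2]>z0)&(C[...,2]<z1);return np.median(C[m][:,2])*1000,m.sum()
for nm,b in (('plate',(.46,.61,.125,.165,.008,.04)),('plateR',(.58,.61,.122,.165,.008,.04)),('bal',(.49,.6,.18,.215,.06,.1))):
    print(nm,h(C0,*b),h(C,*b))
b=cv2.imread(f'pics/scene{k}.png')[150:270,250:410];w=cv2.imread(f'pics/wrist{k}.png')
o=np.zeros((600,800,3),np.uint8);o[:300,:400]=cv2.resize(w,(400,300));o[:300,400:]=cv2.resize(b,(400,300),interpolation=cv2.INTER_CUBIC);cv2.imwrite(f'pics/c{k}.png',o[:300])
E
python3 look.py 5
```

```text
6.75 [0.52355648 0.01278793 0.00874353] [2.27753569e+00 2.16308811e+00 4.19182004e-04] [ 0.33236206 -1.00592897  5.62235549] 0.025041431549933033
plate (np.float64(20.159366048771172), np.int64(445)) (np.float64(20.37209095962427), np.int64(439))
plateR (np.float64(20.14651841840865), np.int64(104)) (np.float64(20.00667649397042), np.int64(98))
bal (np.float64(68.9558366514503), np.int64(320)) (np.float64(68.758752173214), np.int64(316))
```

View pics/c5.png

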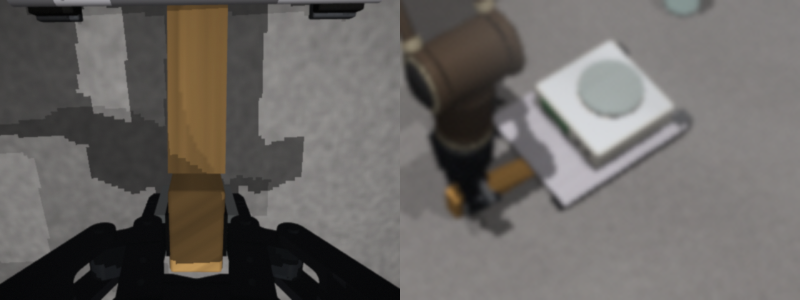

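The wrist view shows the wedge (centre col. ~197 of 400) midway between the rubber stops (28–82 and 309–365), with the tip under the edge. Next I measure the edge in the wrist view.

Run:
```python
from h import *
z=np.load('wrist5.npz');p=z['p'];c=(z['M'],z['R'],z['t']);C=cloud(c,z['d'])
cv2.imwrite('pics/w5c.png',cv2.resize(p[0:60,:,::-1],None,fx=1.42,fy=4,interpolation=cv2.INTER_CUBIC))
g=cv2.GaussianBlur(cv2.cvtColor(p,cv2.COLOR_RGB2GRAY),(3,3),0).astype(float)
for u in list(range(130,225,15))+list(range(330,420,15)):
    col=g[:30,u];i=np.argmin(np.diff(col));print(u,i,C[max(i-1,0),u].round(4),end=' | ')
print()
# wedge top z near edge, edge of platform z
P=C[0:3];print('row1 z',P[1,::60].round(4))
print(cast(c,[(40,20),(115,20),(433,20),(511,20)],.010).round(4))
print('wedge mid line', [ (r,C[r,275].round(4)) for r in (20,100,200,350)])
```

```text
130 5 [0.4823 0.117  0.0176] | 145 4 [0.4871 0.1171 0.0172] | 160 3 [0.4922 0.1171 0.0176] | 175 4 [0.4968 0.1167 0.0169] | 190 4 [0.5021 0.116  0.0185] | 205 4 [0.507  0.1156 0.0195] | 220 2 [0.5117 0.1163 0.0177] | 330 1 [0.5474 0.1148 0.0174] | 345 3 [0.5524 0.1141 0.0166] | 360 2 [0.5571 0.114  0.0172] | 375 1 [0.5617 0.1138 0.0184] | 390 2 [0.5669 0.1136 0.017 ] | 405 2 [0.5716 0.1131 0.0177] | 
row1 z [[ 4.279e-01  1.253e-01 -1.300e-03]
 [ 4.607e-01  1.186e-01  1.950e-02]
 [ 4.794e-01  1.179e-01  1.810e-02]
 [ 4.988e-01  1.169e-01  1.800e-02]
 [ 5.182e-01  1.159e-01  1.790e-02]
 [ 5.277e-01  8.350e-02  1.506e-01]
 [ 5.571e-01  1.140e-01  1.720e-02]
 [ 5.762e-01  1.128e-01  1.830e-02]
 [ 5.964e-01  1.121e-01  1.660e-02]
 [ 6.268e-01  1.144e-01  2.000e-04]]
[[0.4477 0.1156 0.01  ]
 [0.4737 0.1143 0.01  ]
 [0.5841 0.1084 0.01  ]
 [0.6112 0.107  0.01  ]]
wedge mid line [(20, array([0.5293, 0.1117, 0.008 ])), (100, array([0.5279, 0.0847, 0.0135])), (200, array([0.526 , 0.0494, 0.02  ])), (350, array([0.5236, 0.0029, 0.0444]))]
```

View pics/w5c.png

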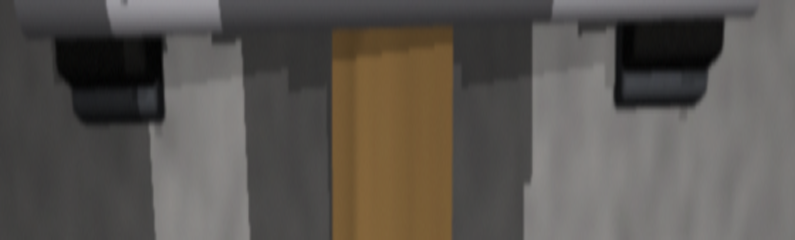

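>>> step_arm --pt "0 5 0 0 255" --pt "1 11 0 0 255" --pt "1 16 0 0 255" --pt "1 16 0 0 255"

```text
clock: 7.25
position: [0.5245, 0.0284, 0.0087]
eef_rot: [2.278, 2.162, 0.0]
ft_force: [0.6, -1.7, 6.0]
width: 0.0252
```

>>> step_arm --pt "0 4 0 0 255" --pt "0 8 0 0 255" --pt "1 12 0 0 255" --pt "1 15 0 0 255" --pt "1 15 0 0 255"

```text
clock: 7.75
position: [0.5253, 0.0414, 0.0087]
eef_rot: [2.275, 2.163, -0.004]
ft_force: [-1.0, -9.0, 7.7]
width: 0.0255
```

```bash
python3 look.py 6
```

```text
7.75 [0.52529947 0.0413842  0.00873005] [ 2.2750146   2.16308715 -0.00376677] [-1.04186308 -8.98172182  7.67927607] 0.02547010691093752
plate (np.float64(20.159366048771172), np.int64(445)) (np.float64(21.037641161164494), np.int64(423))
plateR (np.float64(20.14651841840865), np.int64(104)) (np.float64(20.749020130392328), np.int64(100))
bal (np.float64(68.9558366514503), np.int64(320)) (np.float64(69.13534331604554), np.int64(314))
```

View pics/wrist6.png

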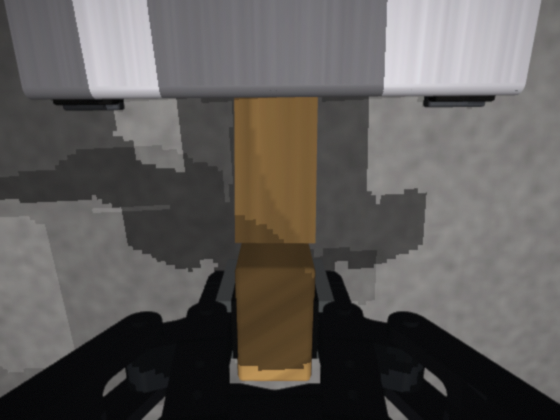

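>>> step_arm --pt "0 4 0 0 255" --pt "0 8 0 0 255" --pt "1 11 0 0 255" --pt "1 11 0 0 255"

```text
clock: 8.25
position: [0.5261, 0.052, 0.0088]
eef_rot: [2.275, 2.163, -0.005]
ft_force: [-1.7, -10.8, 8.5]
width: 0.0253
```

```bash
cat > fit.py <<'E'
from h import *
import sys
for k in sys.argv[1:]:
    z=np.load(f'wrist{k}.npz');c=(z['M'],z['R'],z['t']);C=cloud(c,z['d'])
    o=np.array([.529,.1155]);th=np.radians(87.2);a=np.array([np.cos(th),np.sin(th)]);b=np.array([a[1],-a[0]])
    q=C[...,:2]-o;s=q@a;l=q@b;Z=C[...,2]
    pl=(s>.004)&(s<.05)&(np.abs(l)<.078)&(Z>.012)&(Z<.04)
    A=np.c_[s[pl],l[pl],np.ones(pl.sum())];f=np.linalg.lstsq(A,Z[pl],rcond=None)[0]
    fl=(s<-.02)&(s>-.08)&(np.abs(l)>.025)&(np.abs(l)<.06)&(np.abs(Z)<.005)
    print(k,pl.sum(),'slope',f[0].round(4),'roll',f[1].round(4),'z@edge mm',(f[2]*1000).round(2),'bench',(np.median(Z[fl])*1000).round(2) if fl.any() else None)
    m=(s<.02)&(s>-.02)&(Z>.012)&(Z<.04)&(np.abs(l)<.06)
    print('   front extreme s mm',np.percentile(s[m],1)*1000)
E
python3 look.py 7; python3 fit.py 6 7
```

```text
8.25 [0.52606256 0.05196901 0.00877525] [ 2.27505964  2.16316688 -0.00496867] [ -1.69177312 -10.8295876    8.45443114] 0.02526005982187248
plate (np.float64(20.159366048771172), np.int64(445)) (np.float64(23.295792213663685), np.int64(382))
plateR (np.float64(20.14651841840865), np.int64(104)) (np.float64(23.469177437589313), np.int64(95))
bal (np.float64(68.9558366514503), np.int64(320)) (np.float64(70.50848242123442), np.int64(311))
6 38799 slope 0.0156 roll -0.0008 z@edge mm 20.07 bench -0.68
   front extreme s mm -18.78005885444611
7 54708 slope 0.0069 roll -0.0007 z@edge mm 22.23 bench -0.63
   front extreme s mm -18.769965582738887
```

View pics/wrist7.png

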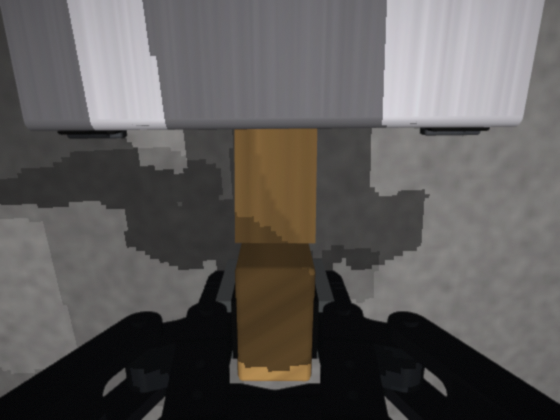

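>>> step_arm --pt "0 3 0 0 255" --pt "0 5 0 0 255" --pt "0 5 0 0 255" --pt "0 5 0 0 255"

```text
clock: 8.75
position: [0.5263, 0.0569, 0.0087]
eef_rot: [2.275, 2.163, -0.004]
ft_force: [0.1, -11.4, 7.4]
width: 0.0255
```

```bash
python3 look.py 8; python3 fit.py 7 8
python3 - <<'E'
from h import *
p,d=camera('side');save('side8',p)
E
```

```text
8.75 [0.52629293 0.05691038 0.00874189] [ 2.27525691  2.16254259 -0.00414415] [  0.05737233 -11.3610465    7.43434071] 0.025483601412068582
plate (np.float64(20.159366048771172), np.int64(445)) (np.float64(23.53519460950243), np.int64(372))
plateR (np.float64(20.14651841840865), np.int64(104)) (np.float64(23.363744016513248), np.int64(101))
bal (np.float64(68.9558366514503), np.int64(320)) (np.float64(71.13053789359724), np.int64(312))
7 54708 slope 0.0069 roll -0.0007 z@edge mm 22.23 bench -0.63
   front extreme s mm -18.769965582738887
8 61998 slope 0.0018 roll -0.0008 z@edge mm 23.24 bench -0.65
   front extreme s mm -18.77075373473263
```

View pics/wrist8.png

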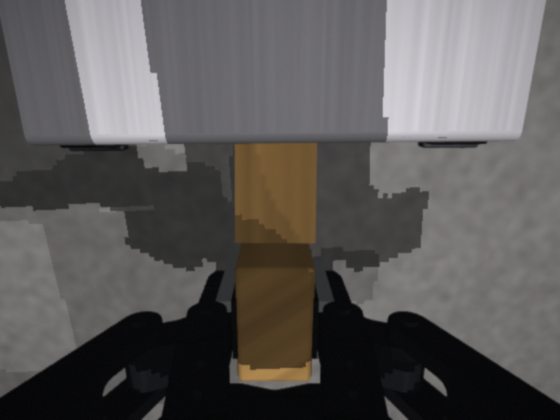

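View pics/scene8.png

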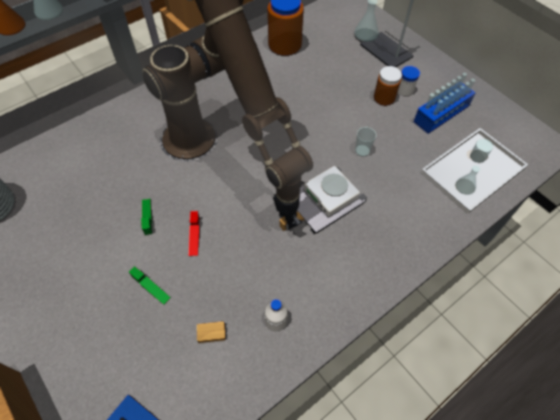

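Run:
```python
from h import *
print(env.close_job())
```

```text
the job is handed in; nothing more can be done
None
```

I gripped the pale wedge by its block at 70 N and slid it flat along the bench. Its tip went under the middle of the platform's front edge, and I handed the job in at about 9 s of the 42 s allowed, still gripping it there.

**Centring:** Before contact, the wrist camera put the wedge midway between the rubber stops, to within about 1 mm.

**Lift:** My estimates disagree by about 1 mm, but all are under the 7 mm limit.

| Check | Lift at the edge |
|---|---|
| Wrist camera, platform slope (0.0018 rad short of level) | about 4.1 mm |
| Wrist camera, edge height above the bench | about 3.9 mm |
| Scene camera | about 3.5–4 mm |
| How far the tip went in (about 63 mm past the edge) | about 4.7 mm |

**Force:** The push back from the wedge was about 11 N, and the finger opening held at 25 mm, so the grip did not slip.

**Other objects:** The last scene picture shows the beaker, bottle, spacer and the coloured look-alikes where they stood at the start. I compared these by eye and did not measure them.

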